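# Turn a lidded slide box over in its V-rest

### The job

The lidded slide box leaning in the V-shaped rest has a loose tile inside, lying on its base. Pinch lid and base together across the box's thickness, lift the box clear, turn it over so that the tile lies on the lid, and set it back midway along the same rest, its lid against one of the two leaves and its lower end down in the valley. The lid is loose: keep the box closed throughout, do not drop it, let go of it at the end, and leave the loupe, the vial and the weight where they stand.

Things in the scene. Friction and masses are not known exactly. Their poses are not given: they have to be found in the camera images.
- stand: Dark steel V-shaped rest fixed to the bench. Origin: centre of its underside; z up. Foot 110 (x) x 100 (y) x 6 mm; a 14 mm thick spine along y carries two flat leaves, each 96 mm long (y), 58 mm up the slope, 5 mm thick, rising at 45 degrees towards -x (near leaf) and +x (far leaf), square to each other; open space beneath them. Its +x points away from the robot, 0.05 to 0.85 rad left of ahead.
- stand_valley (a point): Middle of the valley line where the upper faces of the two leaves meet, 45 mm above the stand's origin; the valley runs along the stand's y. Axes of the stand.
- box_base: White base of the box: flange plate 100 (x) x 64 (y) x 3 mm, walls 92 x 56 mm up to z = 18 mm. Origin: centre of its underside; z towards the lid. At the start the underside lies on the near leaf, z 45 degrees up, +x straight down the slope: the +x end stands in the valley against the far leaf, the -x end is free and overhangs the leaf by 42 mm, with room for a finger beneath.
- box_center (a point): Centre of the closed box (100 x 64 x 23 mm, 0.12 to 0.21 kg with the tile), 11.5 mm from the base's origin along the base's z; axes of the base.
- box_lid: Clear plastic lid 100 x 64 x 20 mm: 3 mm top plate, 2.5 mm skirt that slips loosely (1.5 mm play all round) over the base's walls and stands on its flange; no latch. Origin: centre of the skirt's open edge plane, 3 mm along z from the base's origin when closed; z towards its flat top, whose outer face is at z = 20 mm; axes parallel to the base's.
- tile: Polished copper tile 30 x 30 x 8 mm, 20 g, slippery (friction about 0.15), loose inside the box (cavity 87 x 51 x 17 mm). Origin: centre of its face towards the base. It lies on the base's floor (3 mm along the base's z); it slides freely to the lid (12 mm) when the box is turned over.
- loupe: Black measuring loupe, 39 mm across, 40 mm high, standing behind the rest; origin at the centre of its underside. Leave it alone.
- vial_flux: White vial with a black screw cap, 31 mm across, 62 mm high, standing behind the rest to the left; origin at the centre of its underside. Leave it alone.
- weight_0: Light grey calibration weight with a knob, 25 mm across, 30 mm high, near the bench's front edge to the left of the rest; origin at the centre of its underside. Leave it alone. (Left of it, from about y = 0.2 m on, a bench instrument with a microscope stands over 0.4 m high: swing the arm clear of it.)
There are look-alikes about, which are no part of the job. Of the things shaped like the box_lid, the clear one is meant.

How it is judged:
By the outcome, as a careful person would: the job done as asked, in the order asked, and still so for the second after the job is handed in, with the robot touching nothing.
It also fails if it takes over 45 s, if anything falls off the work surface, if the arm or the gripper's body presses on something with over 40 N, if the wrist force passes 120 N, or if a joint passes its speed limit or range.

### The arm

A 6-joint arm with a two-finger parallel gripper is mounted at the origin on a cart in front of the work surface, level with it; the furniture and walls round the work are solid. World frame = base frame: x ahead of the robot, y to its left, z up, the work surface at z = 0. Lengths are in m, angles in rad, forces in N, time in s.
With the tool pointing down it reaches from about 0.3 to 0.875 m from the base axis. Payload 6.4 kg.
Tool frame: the origin (TCP) lies between the finger pads; the fingertips stand ctrl.tip_extent ahead of it and the grasp point (between the pads) is the TCP (ctrl.tip_extent is the distance from the TCP to the fingertips, in m); z points along the fingers, y is the line along which they close (so a half turn about z gives the same grasp; the last joint's range is limited). The gripper opens to 85 mm and grips with 20 to 120 N. Pads are 22 mm wide; open, the fingers measure 114 mm over their backs; the gripper's body (76 mm by 85 mm) begins 54 mm behind the grasp point. The pads swing forward as they close: fully open they stand 13 mm farther back than shut.
Start: joints at [1.022, 0.181, 1.607, -0, 1.354, -0.206], TCP at [0.193, 0.542, 0.25] pointing down, gripper open.
Joint ranges: [-2.99, 2.99], [-0.89, 2.07], [0.3, 2.58], [-1.14, 4.28], [0, 2.63], [-3.12, 3.12]. Speed limits (rad/s): [2.57, 2.57, 3.01, 3.14, 3.14, 3.14].

### API

Orientations are given as a unit quaternion [w, x, y, z].
In Python, from bench import ctrl gives the robot as it stands.
- The arm moves only by the tool send_rows, never from a script. Its arguments are lists of equal length, an entry for each row: "dr": the turn, a rotation vector about the tool's x, y, z in units of 6 degrees (1.0 is 6 degrees), a list of three; "xyz": the shift along the tool's x, y, z in cm, a list of three; "jaw": the opening in per cent of the stroke, from 0 (shut) to 100 (fully open). In form: {"dr": [[wx, wy, wz], ...], "xyz": [[dx, dy, dz], ...], "jaw": [jaw, ...]}. A call has exactly 8 rows; each row is the pose to reach, as a shift and turn from the pose commanded when the call began, along the tool's axes at that moment; what a row does not reach only later rows make up. A row lasts 1/8 s, in which the tool goes at most 62.5 mm and 10.7 degrees, less where a joint would pass 70% of its speed; a pose out of reach is approached as far as the arm can. A call with a gripper value outside its range is refused whole. The fingers move at their own pace and stop on an object; the grip force is fixed at half the most. Time passes only in rows, so rows that repeat a pose let the fingers close, or fill a call up. It gives the time, the measured TCP pose, the force, the opening and the grip force at its end, in the units of the state.
- ctrl.get_obs(): the state, without advancing time (a new reading comes with each control period).
- ctrl.camera(name): name is "side" or "top"; returns the picture (400x640x3 uint8, red, green, blue); there is no depth.
- ctrl.calibration(name): a dict with "camera_matrix" (3x3 intrinsics, pixels), "world_from_camera" (4x4, takes a point from camera to world coordinates). Camera axes: x right, y up, looking along -z (the intrinsics and any distortion apply to the point x, -y, -z); pixel columns grow to the right and rows downward; lengths in m; the calibration is good to about 2 mm. A picture is of the moment at which its call begins. calibration takes no time and is no camera call.
- ctrl.hand_in(): hands the job in; it is judged then, once.
The state is a dict: "time_s": time; "q": joint angles; "dq": joint speeds; "joint_efforts": joint torques, N m; "eef_pos": TCP position; "eef_rot": TCP orientation; "wrist_force": force on the tool from outside, world axes, zero at the start; "torque": the same for the moment, N m; "opening": opening from 0.0 (shut) to 1.0 (fully open); "grasp_force": force on a finger pad.
Only numpy, scipy, OpenCV 4.12 (cv2) and the standard library are available. Lean on these libraries where they do the work, as an engineer would, in place of code of your own. Each camera call takes 0.05 s, during which the arm holds its last target. There are 200 camera calls.

## Working session

There is one attempt and no reset: what is moved stays moved. The work goes in short steps, Python scripts to look and compute and a tool call to move; the robot and the scene stay as the last step left them, time stands still between calls to the robot, and variables do not carry over. Pictures are saved under pics/ and viewed, at most 10 in all, crops included, and the job is handed in when it is done.

Besides the shell and the picture viewer there is one more tool, called after "Request:" by a JSON object that holds its "api" and its "payload", one argument or row to a line. send_rows: Moves the arm, as the interface text tells. Its arguments: {"type":"object","properties":{"dr":{"type":"array","items":{"type":"array","items":{"type":"number"}}},"xyz":{"type":"array","items":{"type":"array","items":{"type":"number"}}},"jaw":{"type":"array","items":{"type":"number"}}},"required":["dr","xyz","jaw"]}

```bash
mkdir -p pics; ls; python3 - <<'E'
from bench import ctrl
import cv2
for n in("side","top"):
    im=ctrl.camera(n); cv2.imwrite(f"pics/{n}0.png",im[:,:,::-1])
    c=ctrl.calibration(n); print(n,c)
o=ctrl.get_obs(); print(o, ctrl.tip_extent)
E
```

```text
pics
side {'camera_matrix': array([[392.94938642,   0.        , 318.54350657],
       [  0.        , 392.94938642, 199.46624051],
       [  0.        ,   0.        ,   1.        ]]), 'world_from_camera': array([[ 0.90705726,  0.18446358, -0.3784446 ,  0.23179769],
       [-0.42099885,  0.40310397, -0.81256824, -0.73474847],
       [ 0.00266328,  0.89637067,  0.44329734,  0.4903152 ],
       [ 0.        ,  0.        ,  0.        ,  1.        ]])}
top {'camera_matrix': array([[362.39136789,   0.        , 314.55451576],
       [  0.        , 362.39136789, 194.04057354],
       [  0.        ,   0.        ,   1.        ]]), 'world_from_camera': array([[ 0.17265443,  0.96105292, -0.21579557,  0.37860149],
       [-0.98498067,  0.16804228, -0.03968454, -0.0211302 ],
       [-0.00187616,  0.21940618,  0.9756318 ,  0.92953532],
       [ 0.        ,  0.        ,  0.        ,  1.        ]])}
{'time_s': 0.1, 'q': array([ 1.02169913e+00,  1.81454491e-01,  1.60791396e+00, -5.80484608e-06,
        1.35382877e+00, -2.06266420e-01]), 'dq': array([-0.00134251, -0.00036763, -0.00159266,  0.00063694, -0.00078716,
        0.00032006]), 'joint_efforts': array([ 9.41744147e-04, -4.45877302e+01, -3.52235484e+01, -2.47266389e-04,
        4.18127180e-03,  1.88877692e-06]), 'eef_pos': array([0.19300104, 0.54113439, 0.24947825]), 'eef_rot': array([-2.93222305e-04,  1.70576490e-01,  9.85344111e-01, -7.46787859e-04]), 'wrist_force': array([-0.09897148, -0.31923035, -0.39208599]), 'torque': array([ 0.0557257 , -0.01377699, -0.01134786]), 'grasp_force': 0.0, 'opening': 1.001634491707902} 0.019
```

View pics/side0.png

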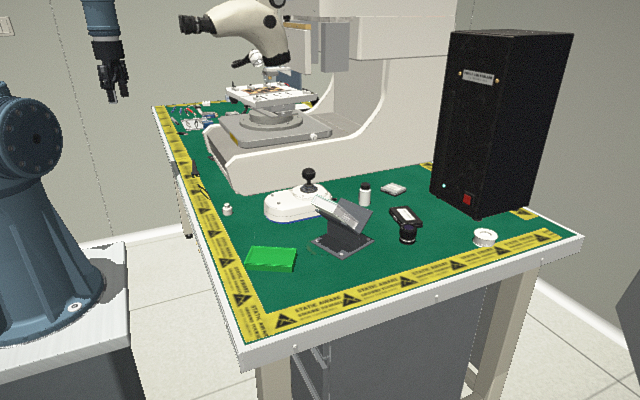

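View pics/top0.png

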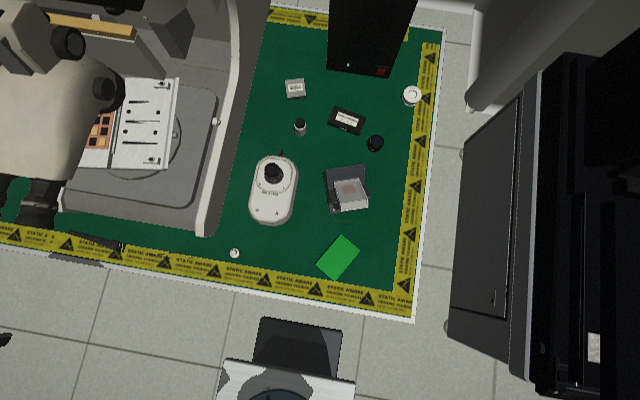

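The side view shows the rest with the box at about (340,220). The top view shows it at (348,190). There are two lid-shaped things: the green one flat on the bench (side (270,259), top (338,257)) and the clear one on the white base in the rest. The clear one fits the description. I'll confirm that in one enlarged crop.

```bash
python3 - <<'E'
import cv2,numpy as np
a=cv2.imread("pics/side0.png")[185:265,290:390]; b=cv2.imread("pics/top0.png")[150:230,305:385]
a=cv2.resize(a,None,fx=4.2,fy=4.2,interpolation=cv2.INTER_CUBIC);b=cv2.resize(b,None,fx=4.2,fy=4.2,interpolation=cv2.INTER_CUBIC)
cv2.imwrite("pics/crop0.png",np.hstack([a,b]))
print(a.shape,b.shape)
E
```

```text
(336, 420, 3) (336, 336, 3)
```

View pics/crop0.png

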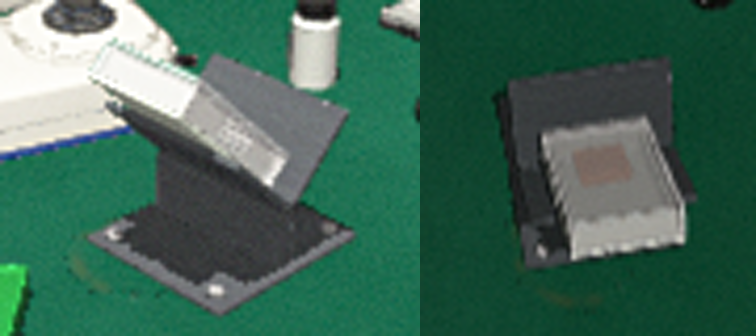

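The crop confirms it: a clear lid with the copper tile visible through it, on a white base, leaning on the near leaf. The box sits to the right of the rest's middle. I'll solve the rest's pose from named corner pixels.

```bash
cat > h.py <<'E'
import numpy as np
from scipy.optimize import least_squares
from scipy.spatial.transform import Rotation as R
from bench import ctrl
def proj(n,P):
    c=ctrl.calibration(n);T=np.linalg.inv(c["world_from_camera"])
    p=(T[:3,:3]@np.atleast_2d(P).T).T+T[:3,3]; p=p*[1,-1,-1]; q=p@c["camera_matrix"].T
    return q[:,:2]/q[:,2:]
def tcp(o): return R.from_quat(np.roll(o["eef_rot"],-1)).as_matrix(),o["eef_pos"]
E
python3 - <<'E'
from h import *
A=lambda x,y:(290+x/4.2,185+y/4.2)
B=lambda x,y:(305+(x-420)/4.2,150+y/4.2)
h=.7071
# name, stand-frame pt, onbox, pixel
L=[("top",(41,48,86),0,B(508,80)),("top",(41,-48,86),0,B(670,60)),
("side",(41,48,86),0,A(212,54)),("side",(41,-48,86),0,A(350,110)),
("side",(-55,50,6),0,A(88,238)),("side",(-55,-50,6),0,A(218,308)),("side",(55,-50,6),0,A(354,236)),
("top",(16.3,32,61.3),1,B(541,133)),("top",(16.3,-32,61.3),1,B(645,120)),("top",(-54.4,32,132),1,B(570,217)),("top",(-54.4,-32,132),1,B(684,205))]
def res(p):
    r=[]
    for n,P,b,px in L:
        P=np.array(P,float)/1e3; P[1]+=b*p[3]
        W=R.from_euler('z',p[2]).apply(P)+[p[0],p[1],0]
        r.append(proj(n,W)[0]-px)
    return np.concatenate(r)
s=least_squares(res,[.53,-.1,.4,0],loss='soft_l1')
print(s.x.round(4));print(res(s.x).reshape(-1,2).round(1))
E
```

```text
[ 0.6061 -0.0627  0.3252  0.0008]
[[ 0.2  0.6]
 [ 0.7 -0.4]
 [ 0.3 -0.7]
 [-0.8 -0.1]
 [-0.7 -0.9]
 [ 0.1  0.8]
 [ 0.6 -1. ]
 [-0.3 -0.6]
 [ 0.4 -1.3]
 [-0.5  1.6]
 [ 0.4  0.2]]
```

```bash
cat >> h.py <<'E'
SX,SY,YAW=.6061,-.0627,.3252
RS=R.from_euler('z',YAW).as_matrix(); h=2**-.5
def W(p): return RS@(np.array(p)/1e3)+[SX,SY,0]
def goal(s): # tool along base x of the leaning box, closing along s*(box normal)
    z=RS@[h,0,-h]; y=s*(RS@[h,0,h]); return np.c_[np.cross(y,z),y,z]
def rel(Rt,pt,R0=None,p0=None):
    if R0 is None: R0,p0=tcp(ctrl.get_obs())
    return (R.from_matrix(R0.T@Rt).as_rotvec()/np.radians(6)).round(2),((R0.T@(pt-p0))*100).round(2)
E
python3 - <<'E'
from h import *
R0,p0=tcp(ctrl.get_obs());print(R0.round(2))
print("pre pos",W([-48.5-80,.8,109.7+80]),"grasp",W([-48.5,.8,109.7]))
for s in(1,-1): print(s,*rel(goal(s),W([-48.5-80,.8,109.7+80])))
print(rel(R0,np.array([.33,.1,.3])))
E
```

```text
[[-0.94  0.34 -0.  ]
 [ 0.34  0.94 -0.  ]
 [ 0.   -0.   -1.  ]]
pre pos [ 0.48407949 -0.10299746  0.1897    ] grasp [ 0.55988644 -0.0774376   0.1097    ]
1 [-6.99 -3.38  8.16] [-49.07 -50.87   6.04]
-1 [  4.02  -8.32 -20.05] [-49.07 -50.87   6.04]
(array([0., 0., 0.]), array([-27.73, -36.95,  -5.  ]))
```

Request:
{"api": "send_rows", "payload": {
  "dr": [
    [0, 0, 1],
    [0, 0, 2],
    [0, 0, 3],
    [0, 0, 4],
    [0, 0, 5],
    [0, 0, 6],
    [0, 0, 7],
    [0, 0, 8]
  ],
  "xyz": [
    [-3.5, -4.6, -0.6],
    [-7, -9.2, -1.2],
    [-10.5, -13.8, -1.8],
    [-14, -18.4, -2.4],
    [-17.5, -23, -3],
    [-21, -27.6, -3.6],
    [-24.5, -32.2, -4.2],
    [-27.7, -37, -5]
  ],
  "jaw": [100, 100, 100, 100, 100, 100, 100, 100]
}}

```text
time_s: 1.1
eef_pos: [0.3297, 0.0983, 0.3003]
eef_rot: [0.0, 0.558, 0.83, 0.0]
wrist_force: [0.9, -0.1, -0.6]
opening: 1.002
grasp_force: 0.0
```

```bash
python3 - <<'E'
from h import *
o=ctrl.get_obs();print(o["time_s"],o["q"].round(2),o["eef_pos"])
for s in(1,-1): print(s,*rel(goal(s),W([-48.5-80,.8,109.7+80])))
E
```

```text
1.1 [-0.06 -0.44  2.06  0.    1.52 -0.45] [0.32971022 0.09829046 0.30033597]
1 [-7.49 -0.23  0.56] [-24.47   6.69  11.07]
-1 [  0.35 -11.26 -27.21] [-24.47   6.69  11.07]
```

Request:
{"api": "send_rows", "payload": {
  "dr": [
    [-0.9, 0, 0],
    [-1.9, -0.1, 0.1],
    [-2.8, -0.1, 0.2],
    [-3.7, -0.1, 0.3],
    [-4.7, -0.2, 0.4],
    [-5.6, -0.2, 0.4],
    [-6.5, -0.2, 0.5],
    [-7.5, -0.23, 0.56]
  ],
  "xyz": [
    [-3.1, 0.8, 1],
    [-6.1, 1.7, 2],
    [-9.2, 2.5, 3.5],
    [-12.2, 3.3, 5],
    [-15.3, 4.2, 6.5],
    [-18.4, 5, 8],
    [-21.4, 5.9, 9.5],
    [-24.5, 6.7, 11.1]
  ],
  "jaw": [100, 100, 100, 95, 90, 85, 80, 80]
}}

```text
time_s: 2.1
eef_pos: [0.4855, -0.1025, 0.1893]
eef_rot: [0.225, 0.538, 0.751, 0.312]
wrist_force: [1.2, -0.4, 0.1]
opening: 0.799
grasp_force: 0.0
```

```bash
cat > s.py <<'E'
from h import *
import sys
o=ctrl.get_obs();print(o["time_s"],o["q"].round(2),o["eef_pos"].round(4))
G=W([-48.5,.8,109.7]);print("pre",*rel(goal(1),W([-128.5,.8,189.7])),"grasp",*rel(goal(1),G))
E
python3 s.py
```

```text
2.1 [-0.9  -0.19  2.32  0.95  0.96 -1.79] [ 0.4855 -0.1025  0.1893]
pre [ 0.04 -0.    0.02] [-0.01 -0.07 -0.13] grasp [ 0.04 -0.    0.02] [-1.000e-02 -1.200e-01  1.118e+01]
```

Request:
{"api": "send_rows", "payload": {
  "dr": [
    [0, 0, 0],
    [0, 0, 0],
    [0, 0, 0],
    [0, 0, 0],
    [0, 0, 0],
    [0, 0, 0],
    [0, 0, 0],
    [0, 0, 0]
  ],
  "xyz": [
    [0, 0, 1.5],
    [0, 0, 3],
    [0, -0.1, 4.5],
    [0, -0.1, 6],
    [0, -0.1, 7],
    [0, -0.1, 8],
    [0, -0.1, 8],
    [0, -0.1, 8]
  ],
  "jaw": [80, 80, 80, 80, 80, 80, 80, 80]
}}

```text
time_s: 3.1
eef_pos: [0.5378, -0.0831, 0.1322]
eef_rot: [0.223, 0.538, 0.751, 0.311]
wrist_force: [0.3, -0.6, -0.4]
opening: 0.803
grasp_force: 0.0
```

```bash
python3 s.py; python3 - <<'E'
from h import *
import cv2
a=ctrl.camera("side")[:,:,::-1];b=ctrl.camera("top")[:,:,::-1]
a=cv2.resize(a[165:255,275:375],None,fx=4,fy=4,interpolation=cv2.INTER_CUBIC);b=cv2.resize(b[140:230,300:400],None,fx=4,fy=4,interpolation=cv2.INTER_CUBIC)
cv2.imwrite("pics/p1.png",np.hstack([a,b]))
E
```

```text
3.1 [-0.75  0.05  2.25  1.12  0.76 -1.9 ] [ 0.5378 -0.0831  0.1322]
pre [ 0.   -0.02  0.02] [-0.15  0.02 -8.12] grasp [ 0.   -0.02  0.02] [-0.17  0.01  3.2 ]
```

View pics/p1.png

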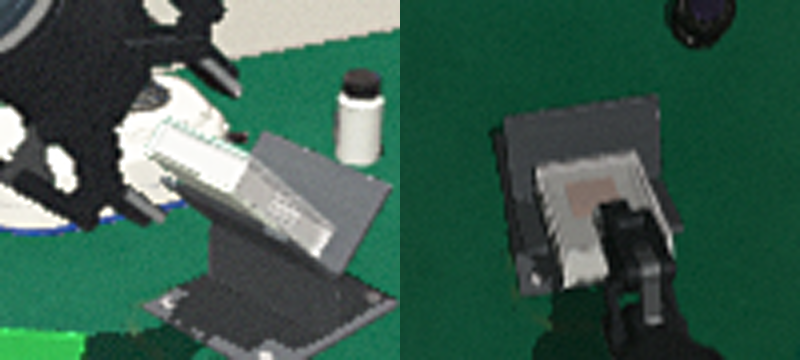

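Both fingers straddle the free end: tips at crop (238,92) and (163,217) in side, upper finger tip at (620,212) in top. I'll compare them with the predicted positions.

```bash
python3 - <<'E'
from h import *
Rt,p=tcp(ctrl.get_obs())
for n,o in(("side",(275,165,0)),("top",(300,140,400))):
    f=lambda P:((proj(n,P)-o[:2])*4+[o[2],0]).round().astype(int).tolist()
    print(n,"tipU/tipL",f([p+Rt@[0,s*.034,.010] for s in(1,-1)]),"tipU edges",f([p+Rt@[d,.034,.010] for d in(-.011,.011)]))
    print(" lid top corners",f([W(q) for q in[(16.3,32.8,61.3),(16.3,-31.2,61.3),(-54.4,32.8,132),(-54.4,-31.2,132)]]),"base bottom free",f([W(q) for q in[(-70.7,32.8,115.7),(-70.7,-31.2,115.7)]]))
E
```

```text
side tipU/tipL [[222, 94], [155, 206]] tipU edges [[237, 100], [207, 87]]
 lid top corners [[251, 188], [335, 228], [162, 114], [249, 153]] base bottom free [[140, 151], [226, 192]]
top tipU/tipL [[613, 214], [619, 312]] tipU edges [[633, 211], [593, 217]]
 lid top corners [[534, 164], [636, 149], [561, 253], [673, 236]] base bottom free [[564, 286], [674, 270]]
```

Predictions agree with the picture within about a pixel. I'll move in 2.8 cm, then close.

Request:
{"api": "send_rows", "payload": {
  "dr": [
    [0, 0, 0],
    [0, 0, 0],
    [0, 0, 0],
    [0, 0, 0],
    [0, 0, 0],
    [0, 0, 0],
    [0, 0, 0],
    [0, 0, 0]
  ],
  "xyz": [
    [0, 0, 1],
    [0, 0, 2],
    [0, 0, 2.8],
    [0, 0, 2.8],
    [0, 0, 2.8],
    [0, 0, 2.8],
    [0, 0, 2.8],
    [0, 0, 2.8]
  ],
  "jaw": [80, 75, 70, 65, 60, 55, 50, 45]
}}

```text
time_s: 4.2
eef_pos: [0.5566, -0.0768, 0.1124]
eef_rot: [0.223, 0.538, 0.751, 0.311]
wrist_force: [-0.5, 0.4, 0.0]
opening: 0.449
grasp_force: 0.0
```

Request:
{"api": "send_rows", "payload": {
  "dr": [
    [0, 0, 0],
    [0, 0, 0],
    [0, 0, 0],
    [0, 0, 0],
    [0, 0, 0],
    [0, 0, 0],
    [0, 0, 0],
    [0, 0, 0]
  ],
  "xyz": [
    [0, 0, 0],
    [0, 0, 0],
    [0, 0, 0],
    [0, 0, 0],
    [0, 0, 0],
    [0, 0, 0],
    [0, 0, 0],
    [0, 0, 0]
  ],
  "jaw": [42, 39, 36, 33, 30, 26, 20, 15]
}}

```text
time_s: 5.2
eef_pos: [0.5567, -0.0767, 0.1126]
eef_rot: [0.223, 0.538, 0.751, 0.312]
wrist_force: [-4.8, 0.3, 5.4]
opening: 0.262
grasp_force: 58.4
```

```bash
cat > s.py <<'E'
from h import *
o=ctrl.get_obs();print({k:(v.round(3) if hasattr(v,'round') else v) for k,v in o.items() if k not in("dq","joint_efforts")})
R0,p=tcp(o);print("up 1cm in tool axes",R0.T[:,2].round(3))
E
python3 s.py
```

```text
{'time_s': 5.2, 'q': array([-0.699,  0.139,  2.213,  1.188,  0.712, -1.945]), 'eef_pos': array([ 0.557, -0.077,  0.113]), 'eef_rot': array([0.223, 0.538, 0.751, 0.312]), 'wrist_force': array([-4.834,  0.278,  5.362]), 'torque': array([0.196, 0.131, 0.178]), 'grasp_force': 58.44459056854248, 'opening': 0.26152169266117653}
up 1cm in tool axes [ 0.     0.708 -0.706]
```

Request:
{"api": "send_rows", "payload": {
  "dr": [
    [0, 0, 0],
    [0, 0, 0],
    [0, 0, 0],
    [0, 0, 0],
    [0, 0, 0],
    [0, 0, 0],
    [0, 0, 0],
    [0, 0, 0]
  ],
  "xyz": [
    [0, 0.3, -0.3],
    [0, 0.8, -0.8],
    [0, 1.6, -1.6],
    [0, 2.6, -2.6],
    [0, 3.8, -3.8],
    [0, 5, -5],
    [0, 5.6, -5.6],
    [0, 5.6, -5.6]
  ],
  "jaw": [15, 15, 15, 15, 15, 15, 15, 15]
}}

```text
time_s: 6.2
eef_pos: [0.5567, -0.0769, 0.1921]
eef_rot: [0.223, 0.537, 0.751, 0.311]
wrist_force: [-1.3, -0.2, -1.3]
opening: 0.264
grasp_force: 58.9
```

```bash
python3 s.py; python3 - <<'E'
from h import *
import cv2
a=ctrl.camera("side")[:,:,::-1];b=ctrl.camera("top")[:,:,::-1]
a=cv2.resize(a[140:240,275:375],None,fx=4,fy=4,interpolation=cv2.INTER_CUBIC);b=cv2.resize(b[125:225,300:400],None,fx=4,fy=4,interpolation=cv2.INTER_CUBIC)
cv2.imwrite("pics/p2.png",np.hstack([a,b]))
E
```

```text
{'time_s': 6.2, 'q': array([-0.699, -0.054,  2.188,  0.985,  0.813, -1.667]), 'eef_pos': array([ 0.557, -0.077,  0.192]), 'eef_rot': array([0.223, 0.537, 0.751, 0.311]), 'wrist_force': array([-1.284, -0.193, -1.309]), 'torque': array([-0.227,  0.486, -0.072]), 'grasp_force': 58.85199308395386, 'opening': 0.264397659949258}
up 1cm in tool axes [-0.001  0.708 -0.707]
```

View pics/p2.png

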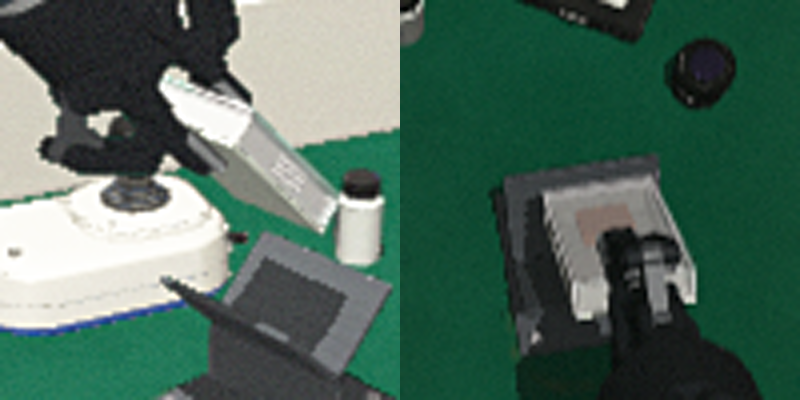

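The box is lifted, closed and parallel to its start pose. The tile is visible through the lid at (605,225). Now the half turn about the tool axis.

Request:
{"api": "send_rows", "payload": {
  "dr": [
    [0, 0, 0.6],
    [0, 0, 1.8],
    [0, 0, 3.2],
    [0, 0, 4.6],
    [0, 0, 6],
    [0, 0, 7.4],
    [0, 0, 8.8],
    [0, 0, 10]
  ],
  "xyz": [
    [0, 0, 0],
    [0, 0, 0],
    [0, 0, 0],
    [0, 0, 0],
    [0, 0, 0],
    [0, 0, 0],
    [0, 0, 0],
    [0, 0, 0]
  ],
  "jaw": [15, 15, 15, 15, 15, 15, 15, 15]
}}

```text
time_s: 7.3
eef_pos: [0.5561, -0.0764, 0.1903]
eef_rot: [0.036, 0.842, 0.38, 0.381]
wrist_force: [-0.4, 0.1, -0.7]
opening: 0.256
grasp_force: 58.8
```

Request:
{"api": "send_rows", "payload": {
  "dr": [
    [0, 0, 1.25],
    [0, 0, 2.5],
    [0, 0, 3.75],
    [0, 0, 5],
    [0, 0, 6.25],
    [0, 0, 7.5],
    [0, 0, 8.75],
    [0, 0, 10]
  ],
  "xyz": [
    [0, 0, 0],
    [0, 0, 0],
    [0, 0, 0],
    [0, 0, 0],
    [0, 0, 0],
    [0, 0, 0],
    [0, 0, 0],
    [0, 0, 0]
  ],
  "jaw": [15, 15, 15, 15, 15, 15, 15, 15]
}}

```text
time_s: 8.3
eef_pos: [0.5561, -0.0764, 0.1903]
eef_rot: [-0.159, 0.919, -0.092, 0.347]
wrist_force: [0.5, -0.6, -0.9]
opening: 0.263
grasp_force: 58.9
```

Request:
{"api": "send_rows", "payload": {
  "dr": [
    [0, 0, 1.4],
    [0, 0, 2.8],
    [0, 0, 4.2],
    [0, 0, 5.6],
    [0, 0, 7],
    [0, 0, 8.4],
    [0, 0, 9.4],
    [0, 0, 10]
  ],
  "xyz": [
    [0, 0, 0],
    [0, 0, 0],
    [0, 0, 0],
    [0, 0, 0],
    [0, 0, 0],
    [0, 0, 0],
    [0, 0, 0],
    [0, 0, 0]
  ],
  "jaw": [15, 15, 15, 15, 15, 15, 15, 15]
}}

```text
time_s: 9.3
eef_pos: [0.5561, -0.0764, 0.1903]
eef_rot: [-0.312, 0.751, -0.539, 0.221]
wrist_force: [-0.6, -0.1, -1.7]
opening: 0.256
grasp_force: 58.9
```

```bash
python3 s.py; python3 - <<'E'
from h import *
import cv2
a=ctrl.camera("side")[:,:,::-1];b=ctrl.camera("top")[:,:,::-1]
a=cv2.resize(a[140:240,275:375],None,fx=4,fy=4,interpolation=cv2.INTER_CUBIC);b=cv2.resize(b[125:225,300:400],None,fx=4,fy=4,interpolation=cv2.INTER_CUBIC)
cv2.imwrite("pics/p3.png",np.hstack([a,b]))
# predicted box outline in crop if centre = TCP + 34mm tool z
Rt,p=tcp(ctrl.get_obs());print(rel(goal(-1),p))
for n,o in(("side",(275,140,0)),("top",(300,125,400))):
    print(n,[((proj(n,p+Rt@np.array(q)/1e3)[0]-o[:2])*4+[o[2],0]).round().tolist() for q in[(32,-11.5,84),(-32,-11.5,84),(32,-11.5,-16),(-32,-11.5,-16)]])
E
```

```text
{'time_s': 9.3, 'q': array([-0.699, -0.051,  2.189,  0.985,  0.813,  1.477]), 'eef_pos': array([ 0.556, -0.076,  0.19 ]), 'eef_rot': array([-0.312,  0.751, -0.539,  0.221]), 'wrist_force': array([-0.583, -0.082, -1.672]), 'torque': array([-0.196,  0.483, -0.043]), 'grasp_force': 58.94906222820282, 'opening': 0.25562207308640283}
up 1cm in tool axes [-0.003 -0.706 -0.708]
(array([0.01, 0.03, 0.01]), array([0., 0., 0.]))
side [[338.0, 199.0], [251.0, 164.0], [249.0, 109.0], [158.0, 75.0]]
top [[648.0, 174.0], [537.0, 191.0], [691.0, 266.0], [567.0, 285.0]]
```

View pics/p3.png

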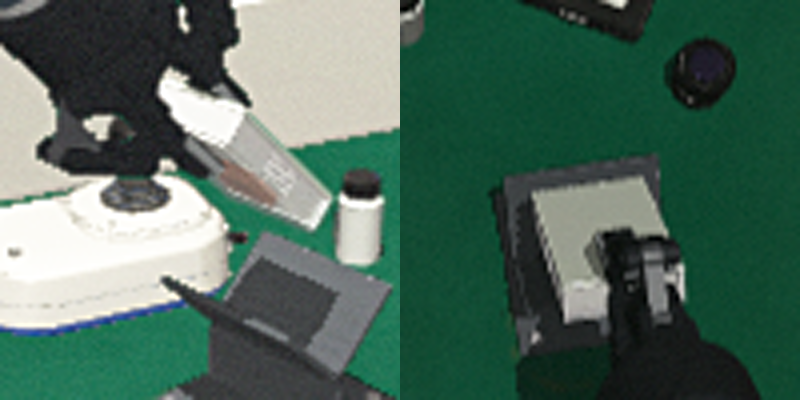

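The box is flipped: white base on top, copper tile on the lid (side crop (250,185)), still closed. The flip moved it 3 mm to the left of the tool axis, so I shift 6 mm along tool x to put it midway, then descend.

Request:
{"api": "send_rows", "payload": {
  "dr": [
    [0, 0, 0],
    [0, 0, 0],
    [0, 0, 0],
    [0, 0, 0],
    [0, 0, 0],
    [0, 0, 0],
    [0, 0, 0],
    [0, 0, 0]
  ],
  "xyz": [
    [0.2, 0.5, 0.5],
    [0.4, 1.3, 1.3],
    [0.6, 2.1, 2.1],
    [0.6, 2.9, 2.9],
    [0.6, 3.7, 3.7],
    [0.6, 4.4, 4.4],
    [0.6, 4.8, 4.8],
    [0.6, 4.9, 4.9]
  ],
  "jaw": [15, 15, 15, 15, 15, 15, 15, 15]
}}

```text
time_s: 10.4
eef_pos: [0.5584, -0.0823, 0.1216]
eef_rot: [-0.311, 0.751, -0.538, 0.222]
wrist_force: [-0.2, 0.0, -1.5]
opening: 0.265
grasp_force: 59.0
```

```bash
python3 - <<'E'
from h import *
import cv2
o=ctrl.get_obs();print(o["eef_pos"],o["wrist_force"])
a=ctrl.camera("side")[:,:,::-1];b=ctrl.camera("top")[:,:,::-1]
a=cv2.resize(a[165:255,275:375],None,fx=4,fy=4,interpolation=cv2.INTER_CUBIC);b=cv2.resize(b[140:230,300:400],None,fx=4,fy=4,interpolation=cv2.INTER_CUBIC)
cv2.imwrite("pics/p4.png",np.hstack([a,b]))
Rt,p=tcp(o);print("to seat",rel(goal(-1),np.array([.5567,-.0767,.1126])-RS@[0,.006,0]))
for y in(0,): print("seated base-underside corners, midway",[((proj("top",W(q))[0]-[300,140])*4+[400,0]).round().tolist() for q in[(16.3,32+y,61.3),(16.3,-32+y,61.3)]])
E
```

```text
[ 0.55835402 -0.08227431  0.12162146] [-0.19519236  0.03027795 -1.46220868]
to seat (array([-0.  ,  0.02,  0.02]), array([-0.  ,  0.67,  0.68]))
seated base-underside corners, midway [[535.0, 164.0], [637.0, 149.0]]
```

View pics/p4.png

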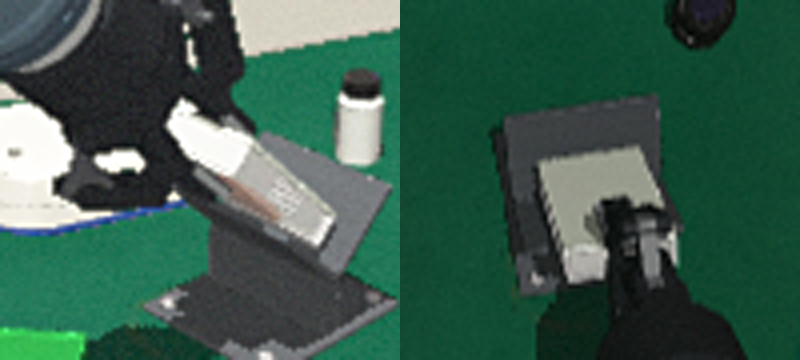

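The box is just above the rest: end corners at (538,162) and (643,150), against (535,164) and (637,149) expected. That is about 1 mm to the right. Lower slowly to contact.

Request:
{"api": "send_rows", "payload": {
  "dr": [
    [0, 0, 0],
    [0, 0, 0],
    [0, 0, 0],
    [0, 0, 0],
    [0, 0, 0],
    [0, 0, 0],
    [0, 0, 0],
    [0, 0, 0]
  ],
  "xyz": [
    [-0.1, 0.1, 0.1],
    [-0.1, 0.2, 0.2],
    [-0.1, 0.3, 0.3],
    [-0.1, 0.4, 0.4],
    [-0.1, 0.5, 0.5],
    [-0.1, 0.55, 0.55],
    [-0.1, 0.6, 0.6],
    [-0.1, 0.6, 0.6]
  ],
  "jaw": [15, 15, 15, 15, 15, 15, 15, 15]
}}

```text
time_s: 11.5
eef_pos: [0.5582, -0.0814, 0.1136]
eef_rot: [-0.311, 0.751, -0.538, 0.223]
wrist_force: [-0.6, 0.3, -1.4]
opening: 0.262
grasp_force: 59.0
```

Request:
{"api": "send_rows", "payload": {
  "dr": [
    [0, 0, 0],
    [0, 0, 0],
    [0, 0, 0],
    [0, 0, 0],
    [0, 0, 0],
    [0, 0, 0],
    [0, 0, 0],
    [0, 0, 0]
  ],
  "xyz": [
    [0, 0.02, 0.02],
    [0, 0.04, 0.04],
    [0, 0.06, 0.06],
    [0, 0.08, 0.08],
    [0, 0.1, 0.1],
    [0, 0.1, 0.1],
    [0, 0.1, 0.1],
    [0, 0.1, 0.1]
  ],
  "jaw": [15, 15, 15, 15, 15, 15, 15, 15]
}}

```text
time_s: 12.5
eef_pos: [0.5584, -0.0815, 0.1126]
eef_rot: [-0.312, 0.751, -0.538, 0.223]
wrist_force: [-3.6, 0.3, 5.4]
opening: 0.258
grasp_force: 59.9
```

Contact is felt on the leaves at the same seat height as before. Open gently.

Request:
{"api": "send_rows", "payload": {
  "dr": [
    [0, 0, 0],
    [0, 0, 0],
    [0, 0, 0],
    [0, 0, 0],
    [0, 0, 0],
    [0, 0, 0],
    [0, 0, 0],
    [0, 0, 0]
  ],
  "xyz": [
    [0, 0, 0],
    [0, 0, 0],
    [0, 0, 0],
    [0, 0, 0],
    [0, 0, 0],
    [0, 0, 0],
    [0, 0, 0],
    [0, 0, 0]
  ],
  "jaw": [24, 27, 30, 34, 40, 48, 58, 70]
}}

```text
time_s: 13.5
eef_pos: [0.5582, -0.0814, 0.1122]
eef_rot: [-0.311, 0.751, -0.538, 0.223]
wrist_force: [-0.5, -0.5, 0.6]
opening: 0.697
grasp_force: 0.0
```

```bash
python3 - <<'E'
from h import *
import cv2
o=ctrl.get_obs();print(o["eef_pos"],o["wrist_force"],o["opening"],o["grasp_force"])
a=ctrl.camera("side")[:,:,::-1];b=ctrl.camera("top")[:,:,::-1]
a=cv2.resize(a[165:255,275:375],None,fx=4,fy=4,interpolation=cv2.INTER_CUBIC);b=cv2.resize(b[140:230,300:400],None,fx=4,fy=4,interpolation=cv2.INTER_CUBIC)
cv2.imwrite("pics/p5.png",np.hstack([a,b]))
E
```

```text
[ 0.55818844 -0.08143992  0.11223181] [-0.51439896 -0.48101326  0.55040871] 0.6974626798752348 0.0
```

View pics/p5.png

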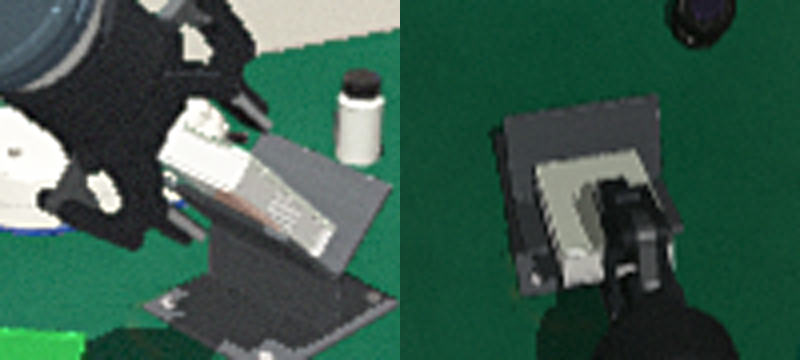

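The box is seated midway, corners at (534,164) and (637,151) as expected, and both fingers are free. Back out along the tool axis.

Request:
{"api": "send_rows", "payload": {
  "dr": [
    [0, 0, 0],
    [0, 0, 0],
    [0, 0, 0],
    [0, 0, 0],
    [0, 0, 0],
    [0, 0, 0],
    [0, 0, 0],
    [0, 0, 0]
  ],
  "xyz": [
    [0, 0, -0.8],
    [0, 0, -2],
    [0, 0, -3.5],
    [0, 0, -5.5],
    [0, 0, -7.5],
    [0, 0, -9.5],
    [0, 0, -11],
    [0, 0, -12]
  ],
  "jaw": [70, 70, 70, 70, 70, 70, 70, 70]
}}

```text
time_s: 14.6
eef_pos: [0.4772, -0.1093, 0.198]
eef_rot: [-0.311, 0.751, -0.538, 0.223]
wrist_force: [0.5, -0.3, 0.1]
opening: 0.703
grasp_force: 0.0
```

```bash
python3 - <<'E'
from h import *
import cv2
o=ctrl.get_obs();print(o["eef_pos"],o["wrist_force"])
a=ctrl.camera("side")[:,:,::-1];b=ctrl.camera("top")[:,:,::-1]
a=cv2.resize(a[165:255,275:375],None,fx=4,fy=4,interpolation=cv2.INTER_CUBIC);b=cv2.resize(b[140:230,300:400],None,fx=4,fy=4,interpolation=cv2.INTER_CUBIC)
cv2.imwrite("pics/p6.png",np.hstack([a,b]))
E
```

```text
[ 0.47724719 -0.10933518  0.19796681] [ 0.47508861 -0.27597147  0.09531199]
```

View pics/p6.png

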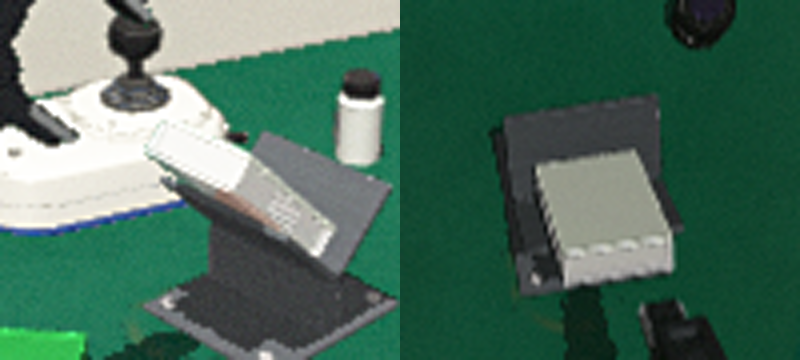

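The box rests closed, base up, with its lid on the near leaf. Its valley-end corners are at (535,165) and (637,151), which is midway, and the gripper is clear. Handing in.

```bash
python3 -c "
from bench import ctrl
print(ctrl.hand_in())"
```

```text
the job is handed in; nothing more can be done
None
```

The job is handed in: the box was turned over closed and now rests midway along the V-rest, lid on the near leaf and tile on the lid, released after 14.6 s, with the loupe, vial and weight never approached.

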